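Dock the tube carrier on the shaker and draw it tight with the cam lock

ROBOT

A 6-joint arm with a two-finger parallel gripper is mounted at the origin on a cart in front of the work surface, level with it; the furniture and walls round the work are solid. World frame = base frame: x ahead of the robot, y to its left, z up, the work surface at z = 0. Lengths are in m, angles in rad, forces in N, time in s.
With the tool pointing down it reaches from about 0.325 to 0.875 m from the base axis. Payload 4.4 kg.
Tool frame: the origin (TCP) lies on the centre line of the jaws, within the pads' length; the fingertips stand env.nose_length ahead of it and the grasp point (between the pads) lies 8 mm behind it (env.nose_length is the distance from the TCP to the fingertips, in m); z points along the fingers, y is the line along which they close (so a half turn about z gives the same grasp; the last joint's range is limited). The gripper opens to 85 mm and grips with 20 to 120 N. Pads are 22 mm wide; open, the fingers measure 114 mm over their backs; the gripper's body (76 mm by 85 mm) begins 54 mm behind the grasp point. The pads swing forward as they close: fully open they stand 13 mm farther back than shut.
Start: joints at [-1.292, 0.207, 1.542, -0, 1.393, -0.15], TCP at [0.24, -0.523, 0.242] pointing down, gripper open.
Joint ranges: [-2.73, 2.73], [-0.86, 2.22], [0.23, 2.46], [-1.11, 4.25], [0.08, 2.63], [-2.82, 2.82]. Speed limits (rad/s): [2.79, 2.79, 3.14, 3.14, 3.14, 3.14].

INTERFACE

Orientations are given as a unit quaternion [x, y, z, w].
In Python, from rig import env gives the robot as it stands.
- The arm moves only by the shell command python3 -m handwheel 'ROWS' [FORCE]. ROWS is JSON, a list of rows, each a list of 3 entries, a list of its own where there are three numbers: the shift along the tool's x, y, z in m, then the turn, a rotation vector about the tool's x, y, z in degrees, then the opening, from 0 (shut) to 1 (fully open). A call has 1 to 8 rows; each row is the pose to reach, as a shift and turn from the pose commanded when the call began, along the tool's axes at that moment; what a row does not reach only later rows make up. A row lasts 1/10 s, in which the tool goes at most 50 mm and 8.59 degrees, less where a joint would pass 70% of its speed; a pose out of reach is approached as far as the arm can. A call with a gripper value outside its range is refused whole. The fingers move at their own pace and stop on an object; FORCE is the grip in N (left out, the last holds). Time passes only in rows, so rows that repeat a pose let the fingers close. It gives the time, the measured TCP pose, the force, the opening and the grip force at its end, in the units of the state.
- env.get_obs(): the state, without advancing time (a new reading comes with each control period).
- env.grab_frame(name): name is "scene" or "side" or "wrist"; returns a dict with "color" (400x640x3 uint8, red, green, blue), "fx", "fy", "cx", "cy" (pixels), "R" (3x3) and "t" (3): a world point X has camera coordinates R X + t. Camera axes: x right, y down, z forward; pixel columns grow to the right and rows downward; lengths in m; the calibration is good to about 2 mm. A picture is of the moment at which its call begins. There is no depth.
- env.finish_job(): hands the job in; it is judged then, once.
Trained networks look in the newest picture that a camera, given by its name, has taken for a name from the list of things; names that differ only in an ending like _2 or _b are one class to them, and where a whole thing is asked for, a point or a joint stands for the part that bears it (a point fixed in the world has none). Each returns a list of dicts, best first, with "score" (0 to 1); they miss things now and then, are a little off and sometimes report something else, mostly with a low value. They report only what shows in the picture. A call takes as long as a camera call.
- env.boxes_of(camera, target): "rect" ([centre column, centre row, width, height] in pixels, round what is visible of it).
- env.silhouettes(camera, target): "pixels" (400x640 bool, what is visible of it) and "rect" ([centre column, centre row, width, height] in pixels, round what is visible of it).
- env.pinpoint(camera, target): "position" ([column, row] in pixels: a listed point, or the origin of a listed thing).
The state is a dict: "time": time; "q": joint angles; "joint_velocities": joint speeds; "tau": joint torques, N m; "tcp_pos": TCP position; "orientation": TCP orientation; "ft_force": force on the tool from outside, world axes, zero at the start; "ft_torque": the same for the moment, N m; "grip_width": opening from 0.0 (shut) to 1.0 (fully open); "gripper_force": force on a finger pad.
Only numpy, scipy, OpenCV 4.12 (cv2) and the standard library are available. Lean on these libraries where they do the work, as an engineer would, in place of code of your own. Each camera call takes 0.05 s, during which the arm holds its last target. There are 200 camera calls.

TASK

The blue tube carrier stands loose on the shaker. Turn the red cam wing back to its open end, slide the carrier along its guides until it rests on the two stops and the headed stud is inside the cam, then turn the wing clockwise until the cam has drawn the stud firmly tight, and let go. Stop as soon as it is firm, because overtightening pulls the stud out; keep the carrier flat in its guides and leave the other things on the bench alone.

Things in the scene. Friction and masses are not known exactly. Their poses are not given: they have to be found in the camera images.
- shaker: White bench shaker, fixed, 184 x 240 mm; platform top 66 mm above the origin (centre of the underside). Two guide rails along y; the carrier slides between them along -y, towards the cam, with 1.6 mm play a side. Two rubber-tipped stop screws beside the cam (x = +-50 mm) end its travel; sprung, 22 N/mm together, set differently by up to 2 mm each way from time to time.
- cam_base: Square foot of the cam lock, 62 x 62 mm, fixed at the platform's -y end. Origin: on the cam's vertical axis at the platform's top; axes as the shaker's; the stud comes from +y. On it turns a hollow aluminium drum, 54 mm across, with a mouth in its wall and next to it a curved slot 8 mm high, whose inner face spirals inward 7 mm per rad.
- cam_lock (a joint): Turn of the cam, rad, growing clockwise seen from above. 0: open end stop, mouth to the carrier, wing in line with the rails; 1.75: other end. From 0.4 on the wall bars the head from going in or out. It draws tight somewhere from 0.8 to 1.5, differing with the stop screws (felt as rising moment, not to be told from poses), and stays where it is left.
- cam_grip (a point): Grip point of the cam's red wing: on the cam's axis, 123 mm above the bench. Upright plate 12 mm thick, 46 mm long along this point's y (the shaker's y when open), 13 mm higher than this point; the lid of the drum 23 mm below. Turning it takes 0.14 N m free, then 0.01 N m more per N of pull on the stud: 0.2 N m more is firm (about 18 N), under 12 N is slack, over 30 N too much.
- carrier: Blue metal tube carrier, loose, about 0.7 kg, 144 mm wide, with a white foam tray and four capped tubes fixed on it (tops 102 mm above its underside). Origin: underside, below the tray's middle; front plate 41 mm off along -y, rear edge 65 mm off along +y. It drags on the platform with some 3 to 6 N.
- carrier_grip (a point): Grip point on the carrier's upright black grip behind the tray, 16 mm wide across x, 24 mm along y. The grip's top is 18 mm above this point, the carrier's plate 44 mm below. On the middle line, 49 mm from the carrier's origin along +y, 118 mm above the bench.
- stud_head (a point): Centre of the head of the steel stud that juts 22 mm out of the middle of the carrier's front plate, 20 mm above the platform; head 17 mm across, neck 6 mm. It must be within 17 mm of the cam's axis for the lip of the slot to pass behind it; on the stops it is 12.5 to 16.3 mm from the axis.
- log_book: Black note book, 210 x 153 x 16 mm, at the left. Leave alone.
- pen: Blue pen, 145 mm. Leave alone.
- specimen_cup: Specimen cup with orange lid, 58 mm across, 64 mm high. Leave alone.
- amber_bottle: Brown bottle with black cap, 48 mm across, 142 mm high. Leave alone.
- timer: White bench timer, 72 mm wide, 65 mm high. Leave alone.
- petri_dish: Petri dish, 91 mm across, 13 mm high. Leave alone.
- marker: Black marker pen, 130 mm. Leave alone.
- tape_roll: Roll of beige tape, 104 mm across, 25 mm high. Leave alone.

How it is judged:
On the way, in this order (a step that is already met when the one before it is completed fails the run):
1. the wing is turned back to the open end, so that the mouth of the cam faces the stud (value of joint cam_lock below 0.15 rad), for 0.1 s.
2. the carrier is slid along until the stud's head is inside the cam drum (y of stud_head in the frame of cam_base between 0.005 and 0.0172 m), for 0.1 s.
At the end, for the whole second after the job is handed in: The cam is turned at least 0.65 rad past open and pulls the stud with at least 12 N; the stud's head is 8 to 16.8 mm from the cam's axis; the carrier lies flat (within 0.04 rad) and still on the platform; everything is let go (value of joint cam_lock above 0.65 rad and contact force between carrier and cam_base above 12 N and y of stud_head in the frame of cam_base between 0.008 and 0.0168 m and angle between carrier's own z axis and vertical below 0.04 rad and linear speed of carrier below 0.01 m/s); the robot touches nothing.
It fails at once if the stud is overtightened or forced: more than 30 N between carrier and cam (contact force between carrier and cam_base above 30 N).
It fails at once if the carrier is tipped (over 0.12 rad) or lifted 12 mm out of its guides (angle between carrier's own z axis and vertical above 0.12 rad or height (world z) of carrier above 0.078 m).
It fails at once if another thing on the bench is moved more than 15 mm (distance of any of log_book, pen, specimen_cup, amber_bottle, timer, petri_dish, marker, tape_roll from where it was at the start of the episode above 0.015 m).
It also fails if it takes over 64 s, if anything falls off the work surface, if the arm or the gripper's body presses on something with over 40 N, if the wrist force passes 120 N, or if a joint passes its speed limit or range.

## Working session

There is one attempt and no reset: what is moved stays moved. The work goes in short steps, Python scripts to look and compute and a shell command to move; the robot and the scene stay as the last step left them, time stands still between calls to the robot, and variables do not carry over. Pictures are saved under pics/ and viewed, at most 10 in all, crops included, and the job is handed in when it is done.

```bash
mkdir -p pics
cat > h.py <<'E'
import numpy as np,cv2
from rig import env
def ray(f,p):
    d=np.array([(p[0]-f["cx"])/f["fx"],(p[1]-f["cy"])/f["fy"],1.]);R=np.array(f["R"]);return -R.T@np.array(f["t"]),R.T@d
def atz(f,p,z):
    c,d=ray(f,p);return c+d*(z-c[2])/d[2]
def tri(l):
    A=np.zeros((3,3));b=np.zeros(3)
    for f,p in l:
        c,d=ray(f,p);d=d/np.linalg.norm(d);P=np.eye(3)-np.outer(d,d);A+=P;b+=P@c
    return np.linalg.solve(A,b)
E
python3 - <<'E'
from h import *
o=env.get_obs();print(o,env.nose_length)
F={}
for c in ["scene","side","wrist"]:
    F[c]=env.grab_frame(c);cv2.imwrite(f"pics/{c}0.png",F[c]["color"][:,:,::-1])
Z=dict(shaker=0,cam_base=.066,cam_grip=.123,carrier=.066,carrier_grip=.118,stud_head=.086)
for n,z in Z.items():
    l=[]
    for c in F:
        r=env.pinpoint(c,n)
        if r:
            print(n,c,np.round(r[0]["position"],1),round(r[0]["score"],2),np.round(atz(F[c],r[0]["position"],z),4))
            if c!="wrist" and r[0]["score"]>.5:l.append((F[c],r[0]["position"]))
    if len(l)>1:print("  tri",np.round(tri(l),4))
E
cd pics; python3 -c "
import cv2
a=cv2.vconcat([cv2.imread('scene0.png'),cv2.imread('side0.png')]);cv2.imwrite('a.png',cv2.resize(a,(480,600),interpolation=cv2.INTER_AREA))"
```

```text
{'time': 0.0, 'q': array([-1.29148870e+00,  2.07395742e-01,  1.54295185e+00, -2.20420773e-05,
        1.39351402e+00, -1.50528446e-01]), 'joint_velocities': array([-0.00011726, -0.00141425, -0.00139303,  0.00025595, -0.00121698,
        0.00056977]), 'tau': array([ 7.20806729e-04, -3.83030713e+01, -2.91595548e+01, -1.67022899e-04,
        1.04631385e-02,  7.92079533e-06]), 'tcp_pos': array([ 0.23937929, -0.52199588,  0.24114051]), 'orientation': array([ 9.76992832e-01,  2.13269124e-01, -8.38217659e-05, -1.13142985e-03]), 'ft_force': array([ 0.88925668, -0.1914051 ,  0.4067381 ]), 'ft_torque': array([-0.00192015, -0.02389554, -0.01668354]), 'gripper_force': 0.0, 'grip_width': 1.0041408510765943} 0.011
shaker scene [345.4 204.3] 0.65 [ 0.5028 -0.118   0.    ]
shaker side [328.5 242. ] 0.92 [ 0.4922 -0.1336  0.    ]
  tri [ 0.5017 -0.1238 -0.0085]
cam_base scene [354.6 185. ] 0.55 [ 0.4963 -0.1734  0.066 ]
cam_base side [338.4 235.1] 0.74 [ 0.5044 -0.183   0.066 ]
  tri [ 0.5027 -0.1801  0.0614]
cam_grip scene [357.4 173.3] 0.54 [ 0.4929 -0.1818  0.123 ]
cam_grip side [344.2 225.1] 0.73 [ 0.5135 -0.205   0.123 ]
  tri [ 0.5088 -0.1986  0.1124]
carrier scene [357.3 170.2] 0.56 [ 0.5311 -0.26    0.066 ]
carrier side [341.4 240.2] 0.65 [ 0.5001 -0.2101  0.066 ]
  tri [ 0.503  -0.2264  0.0899]
carrier_grip scene [338.2 193.8] 0.84 [ 0.4993 -0.0445  0.118 ]
carrier_grip side [323.3 207.6] 0.91 [ 0.5024 -0.0814  0.118 ]
  tri [ 0.5106 -0.0622  0.1003]
stud_head scene [350.  180.9] 0.84 [ 0.5138 -0.1646  0.086 ]
stud_head side [334.8 225.2] 0.87 [ 0.5082 -0.1521  0.086 ]
  tri [ 0.5078 -0.157   0.092 ]
```

View pics/scene0.png

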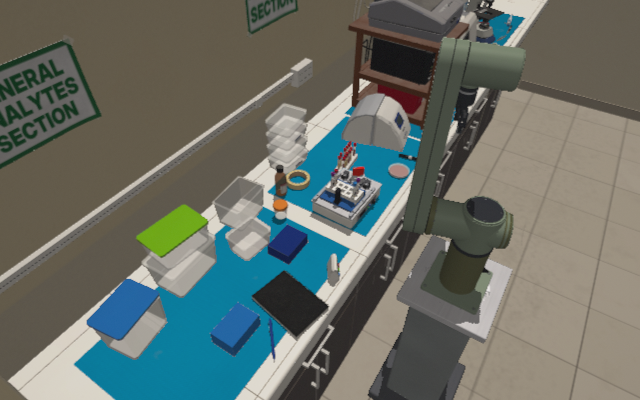

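View pics/side0.png

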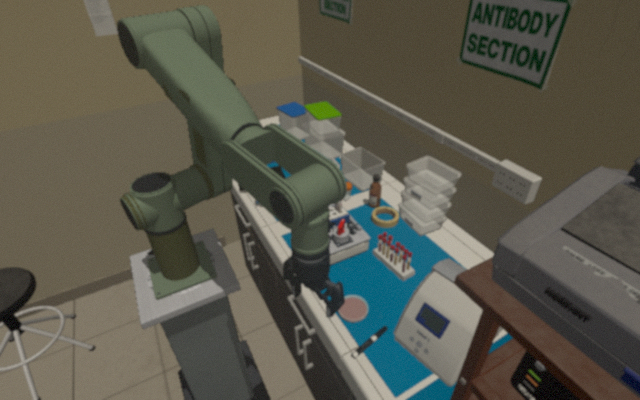

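The scene view shows the shaker at about (345,195), the red wing at (357,172) and the carrier on the near side of it. It is too coarse to measure from, so I'll move the wrist camera above it.

```bash
python3 -m handwheel '[[[0.03,-0.02,-0.05],[0,0,0],1],[[0.08,-0.05,-0.09],[0,0,-5],1],[[0.12,-0.08,-0.1],[0,0,-10],1],[[0.16,-0.11,-0.1],[0,0,-15],1],[[0.2,-0.14,-0.1],[0,0,-20],1],[[0.24,-0.17,-0.1],[0,0,-25],1],[[0.28,-0.19,-0.1],[0,0,-25],1],[[0.31,-0.21,-0.1],[0,0,-25],1]]'
python3 - <<'E'
from h import *
f=env.grab_frame("wrist");cv2.imwrite("pics/w1.png",f["color"][:,:,::-1])
o=env.get_obs();print(o["tcp_pos"],o["orientation"],o["q"]);print("cam",-np.array(f["R"]).T@f["t"],f["R"],f["fx"])
Z=dict(shaker=0,cam_base=.066,cam_grip=.123,carrier=.066,carrier_grip=.118,stud_head=.086)
for n,z in Z.items():
    for r in env.pinpoint("wrist",n)[:1]:print(n,np.round(r["position"],1),round(r["score"],2),np.round(atz(f,r["position"],z),4))
E
```

```text
time: 1.85
tcp_pos: [0.4294, -0.209, 0.3428]
orientation: [0.908, 0.42, 0.0, 0.001]
ft_force: [1.0, -1.4, 1.0]
grip_width: 0.998
gripper_force: 0.0
[ 0.43291558 -0.20204852  0.34280176] [ 0.90596285  0.42334004  0.00344658 -0.00162663] [-0.62303002 -0.0687429   1.62900596  0.0076042   1.58079865  0.07357989]
cam [ 0.47609884 -0.15392988  0.47431701] [[ 0.76063782 -0.64917572  0.00099535]
 [-0.62260183 -0.72906533  0.28430742]
 [-0.1838398  -0.21687468 -0.95873265]] 329.0012536234551
shaker [322.5  75.4] 0.69 [ 0.5005 -0.1259  0.    ]
cam_base [366.1 123.8] 0.75 [ 0.5017 -0.2058  0.066 ]
cam_grip [372.6 127.2] 0.78 [ 0.5011 -0.2057  0.123 ]
carrier [311.   48.8] 0.85 [ 0.5056 -0.0998  0.066 ]
```

View pics/w1.png

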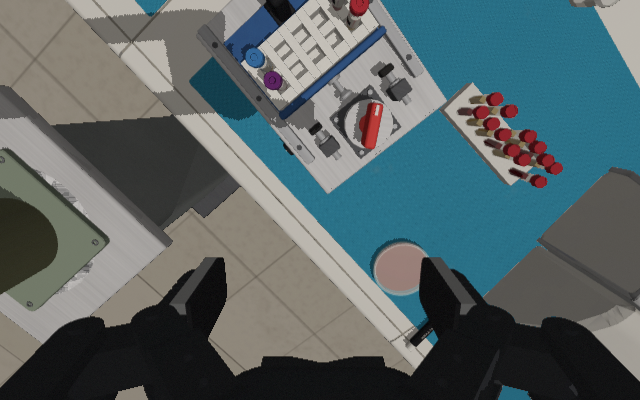

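The wrist view shows the wing at (372,125), well turned from open. The stud points at it from (340,85) and the petri dish is at (400,268). Next I'll square the tool with the rails for a better look.

```bash
python3 -m handwheel '[[[-0.005,0.025,0],[0,0,-8],1],[[-0.01,0.05,0],[0,0,-16],1],[[-0.015,0.08,0],[0,0,-24],1],[[-0.02,0.108,0],[0,0,-32],1],[[-0.024,0.108,0],[0,0,-40],1],[[-0.024,0.108,0],[0,0,-40],1],[[-0.024,0.108,0],[0,0,-40],1]]'
cat > m.py <<'E'
from h import *
import sys
f=env.grab_frame("wrist");cv2.imwrite(sys.argv[1],f["color"][:,:,::-1])
o=env.get_obs();print(o["tcp_pos"],o["orientation"],o["q"][5])
q=o["orientation"];print("heading",np.degrees(2*np.arctan2(q[1],q[0])))
Z=dict(shaker=0,cam_base=.066,cam_grip=.123,carrier=.066,carrier_grip=.118,stud_head=.086)
for n,z in Z.items():
    for r in env.pinpoint("wrist",n)[:1]:print(n,np.round(r["position"],1),round(r["score"],2),np.round(atz(f,r["position"],z),4))
# wing: red top face
h=cv2.cvtColor(f["color"],cv2.COLOR_RGB2HSV)
m=((h[...,0]<8)|(h[...,0]>172))&(h[...,1]>150)&(h[...,2]>70)
for r in env.boxes_of("wrist","cam_grip")[:1]:
    u,v,w,hh=r["rect"];k=np.zeros_like(m);k[int(v-hh):int(v+hh),int(u-w):int(u+w)]=1;m&=k
    p=np.argwhere(m)[:,::-1].astype(float);W=np.array([atz(f,x,.13)[:2] for x in p]);c=W.mean(0)
    e,V=np.linalg.eigh(np.cov((W-c).T));print("wing",r["score"],r["rect"],c,np.degrees(np.arctan2(V[1,1],V[0,1])),np.sqrt(e)*12**.5)
E
python3 m.py pics/w2.png
```

```text
time: 2.9
tcp_pos: [0.4945, -0.3001, 0.342]
orientation: [0.711, 0.703, 0.0, -0.0]
ft_force: [0.3, -0.4, 0.6]
grip_width: 0.996
gripper_force: 0.0
[ 0.49461711 -0.29967262  0.34224117] [ 7.10905171e-01  7.03287867e-01  2.67049868e-05 -1.15000914e-04] -0.6836000655429769
heading 89.38277859526082
shaker [328.8  20.9] 0.81 [ 0.5043 -0.1248  0.    ]
cam_base [328.7  82.7] 0.66 [ 0.5024 -0.2039  0.066 ]
cam_grip [331.8  81.8] 0.8 [ 0.5046 -0.2064  0.123 ]
stud_head [329.6  43.2] 0.82 [ 0.5034 -0.1651  0.086 ]
wing 0.69 [328.5, 78.3, 47.3, 48.8] [ 0.50123716 -0.20464666] -139.54908889812506 [0.01575986 0.04021845]
```

View pics/w2.png

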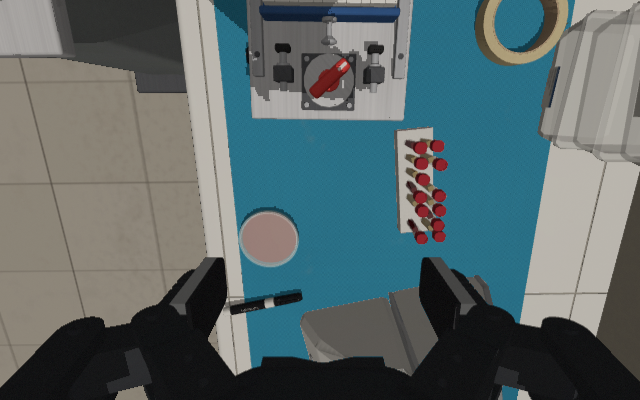

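The view shows the wing at (328,78), about 48° clockwise of the rails, with the stud at (330,43) ready to enter. I'll move in closer along the wing's direction and check again.

```bash
python3 -m handwheel '[[[0.01,-0.01,0.02],[0,0,8],0.5],[[0.02,-0.02,0.04],[0,0,16],0.5],[[0.03,-0.03,0.07],[0,0,24],0.5],[[0.04,-0.04,0.1],[0,0,32],0.5],[[0.0485,-0.0455,0.1],[0,0,40],0.5],[[0.0485,-0.0455,0.1],[0,0,48],0.5],[[0.0485,-0.0455,0.1],[0,0,48],0.5],[[0.0485,-0.0455,0.1],[0,0,48],0.5]]'
python3 m.py pics/w3.png
```

```text
time: 4.1
tcp_pos: [0.4505, -0.2502, 0.2426]
orientation: [0.934, 0.357, 0.0, 0.0]
ft_force: [0.2, -0.6, -0.3]
grip_width: 0.503
gripper_force: 0.0
[ 0.45052278 -0.25037233  0.24269781] [9.34315142e-01 3.56447738e-01 2.22496846e-04 4.20109165e-04] 0.16663386294352636
heading 41.764403020520646
cam_base [323.6 104.2] 0.59 [ 0.5049 -0.203   0.066 ]
cam_grip [321.3 110. ] 0.74 [ 0.5006 -0.2043  0.123 ]
carrier [233.1  18. ] 0.96 [ 0.5061 -0.1002  0.066 ]
wing 0.86 [323.5, 107.5, 61.6, 65.1] [ 0.50117426 -0.20391506] -139.39201966006135 [0.01510165 0.04047033]
```

View pics/w3.png

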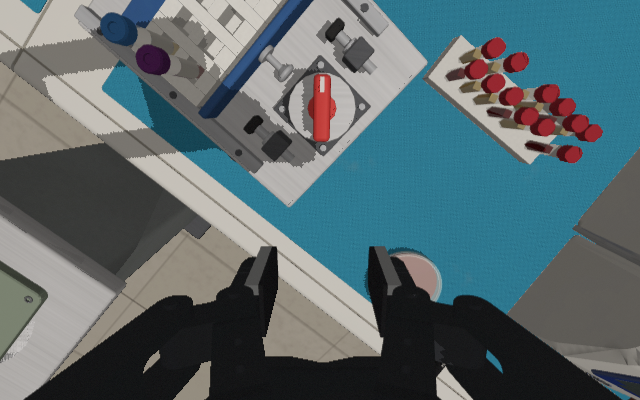

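The wing stands upright in the picture, at column 322 and rows 74–140. That is also the middle of the finger gap, so I'll advance 69 mm, descend and grip gently.

```bash
python3 -m handwheel '[[[0.035,0,0.03],[0,0,1],0.5],[[0.069,0,0.05],[0,0,1],0.5],[[0.069,0,0.09],[0,0,1],0.5],[[0.069,0,0.121],[0,0,1],0.5],[[0.069,0,0.121],[0,0,1],0.5],[[0.069,0,0.121],[0,0,1],0],[[0.069,0,0.121],[0,0,1],0],[[0.069,0,0.121],[0,0,1],0]]' 30
python3 -m handwheel '[[[0,0,0],[0,0,0],0],[[0,0,0],[0,0,0],0],[[0,0,0],[0,0,0],0]]'
python3 -c "
from rig import env
o=env.get_obs();print(o['ft_force'],o['ft_torque'])"
```

```text
time: 5.3
tcp_pos: [0.5017, -0.2037, 0.1234]
orientation: [0.938, 0.347, 0.0, -0.001]
ft_force: [-2.9, 3.9, 3.2]
grip_width: 0.133
gripper_force: 32.1
time: 5.6
tcp_pos: [0.5017, -0.2037, 0.1234]
orientation: [0.938, 0.347, 0.0, -0.001]
ft_force: [-4.0, 3.6, 2.5]
grip_width: 0.137
gripper_force: 32.0
[-4.03279489  3.55852355  2.45545921] [0.58098875 0.55665268 0.06270564]
```

```bash
cat > s.sh <<'E'
python3 -c "
from rig import env;import numpy as np
o=env.get_obs();q=o['orientation'];print(np.round(o['ft_force'],1),np.round(o['ft_torque'],3),'head',np.degrees(2*np.arctan2(q[1],q[0])),o['tcp_pos'])"
E
python3 -m handwheel '[[[0,0,0],[0,0,-8],0],[[0,0,0],[0,0,-16],0],[[0,0,0],[0,0,-24],0],[[0,0,0],[0,0,-32],0],[[0,0,0],[0,0,-40],0],[[0,0,0],[0,0,-44],0],[[0,0,0],[0,0,-44],0]]' | grep -v _f; bash s.sh
```

```text
time: 6.3
tcp_pos: [0.5019, -0.2038, 0.1234]
orientation: [0.739, 0.673, 0.001, -0.0]
grip_width: 0.134
[-3.6  4.8  3.7] [0.816 0.551 0.153] head 84.63636717875372 [ 0.50188404 -0.20383024  0.12344158]
```

```bash
python3 -m handwheel '[[[0,0,0],[0,0,-2],0],[[0,0,0],[0,0,-2],0]]' | grep _w; bash s.sh
python3 -m handwheel '[[[0,0,0],[0,0,-2],0],[[0,0,0],[0,0,-2],0]]' | grep _w; bash s.sh
python3 -m handwheel '[[[0,0,0],[0,0,-2],0],[[0,0,0],[0,0,-2],0]]' | grep _w; bash s.sh
```

```text
grip_width: 0.134
[-2.8  4.4  3. ] [0.745 0.556 0.069] head 86.57951509207545 [ 0.50188482 -0.20382346  0.12343677]
grip_width: 0.131
[-3.9  4.6  3. ] [ 0.772  0.669 -0.102] head 88.55058993926512 [ 0.50186586 -0.20381611  0.12340191]
grip_width: 0.133
[-3.3  4.6  4.3] [ 0.702  0.628 -0.953] head 90.38959401789398 [ 0.50190083 -0.20380715  0.12344452]
```

The wing hit the open stop at about 88.7°, so the shaker is yawed about -1.3°. I'll ease off, release, rise and look at the carrier's grip.

```bash
python3 -m handwheel '[[[0,0,0],[0,0,1.7],0],[[0,0,0],[0,0,1.7],0.3],[[0,0,0],[0,0,1.7],0.5],[[0,0,-0.03],[0,0,1.7],0.5],[[0,0,-0.08],[0,0,1.7],0.5],[[0,0,-0.12],[0,0,1.7],0.5],[[0.04,0.004,-0.125],[0,0,1.7],0.5],[[0.07,0.004,-0.125],[0,0,1.7],0.5]]'
python3 -m handwheel '[[[0,0,0],[0,0,0],0.5],[[0,0,0],[0,0,0],0.5]]' >/dev/null
python3 m.py pics/w4.png
```

```text
time: 7.7
tcp_pos: [0.5074, -0.1349, 0.2505]
orientation: [0.714, 0.7, 0.002, 0.004]
ft_force: [0.4, 0.3, -1.2]
grip_width: 0.499
gripper_force: 0.0
[ 0.50534047 -0.13494063  0.24673069] [ 7.13630651e-01  7.00521629e-01 -7.86336531e-05  8.57429253e-04] -0.40736522651217777
heading 88.93778034675537
shaker [317.8  87.8] 0.5 [ 0.5021 -0.0455  0.    ]
cam_base [318.4 245.4] 0.63 [ 0.4999 -0.2022  0.066 ]
cam_grip [318.3 276.5] 0.69 [ 0.5004 -0.206   0.123 ]
carrier [322.1 143.5] 0.84 [ 0.5058 -0.098   0.066 ]
carrier_grip [317.6  87.8] 0.86 [ 0.5033 -0.0506  0.118 ]
stud_head [318.7 215.3] 0.95 [ 0.5013 -0.1625  0.086 ]
wing 0.61 [318.5, 265.0, 55.4, 75.2] [ 0.501648   -0.19738695] 87.9923913924668 [0.01453584 0.05604153]
```

View pics/w4.png

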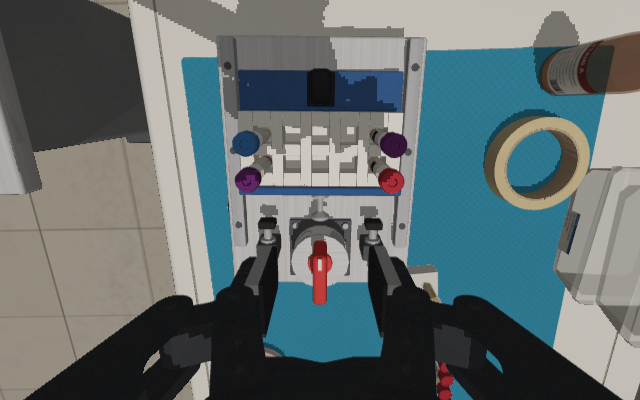

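The view shows the wing open, in line with the rails at (319,270). The stud at (319,205) faces the mouth and the black grip is at (320,88), about 84 mm ahead.

```bash
python3 -m handwheel '[[[0.04,-0.001,0],[0,0,0],0.5],[[0.084,-0.0025,0.02],[0,0,0],0.5],[[0.084,-0.0025,0.06],[0,0,0],0.5],[[0.084,-0.0025,0.1],[0,0,0],0.5],[[0.084,-0.0025,0.128],[0,0,0],0.5],[[0.084,-0.0025,0.128],[0,0,0],0.5],[[0.084,-0.0025,0.128],[0,0,0],0],[[0.084,-0.0025,0.128],[0,0,0],0]]' 35
python3 -m handwheel '[[[0,0,0],[0,0,0],0],[[0,0,0],[0,0,0],0],[[0,0,0],[0,0,0],0]]';bash s.sh
```

```text
time: 9.1
tcp_pos: [0.5057, -0.0509, 0.1204]
orientation: [0.714, 0.7, 0.001, 0.001]
ft_force: [-1.9, -0.3, -2.0]
grip_width: 0.184
gripper_force: 36.2
time: 9.4
tcp_pos: [0.5055, -0.0509, 0.1203]
orientation: [0.714, 0.7, 0.001, 0.002]
ft_force: [-1.2, -1.4, 6.5]
grip_width: 0.183
gripper_force: 37.1
[-1.2 -1.4  6.5] [-0.106  0.292 -0.085] head 88.91459445784682 [ 0.50550198 -0.0508846   0.12032701]
```

```bash
python3 -m handwheel '[[[-0.004,0,0],[0,0,0],0],[[-0.008,0,0],[0,0,0],0],[[-0.012,0,0],[0,0,0],0],[[-0.016,0,0],[0,0,0],0],[[-0.02,0,0],[0,0,0],0]]'|grep _w;bash s.sh
python3 -m handwheel '[[[-0.001,0,0],[0,0,0],0],[[-0.002,0,0],[0,0,0],0]]'|grep _w;bash s.sh
python3 -m handwheel '[[[-0.001,0,0],[0,0,0],0],[[-0.002,0,0],[0,0,0],0]]'|grep _w;bash s.sh
```

```text
grip_width: 0.181
[ 0.5 10.5  8. ] [1.206 0.14  0.   ] head 88.92077097065366 [ 0.50538531 -0.06782753  0.1203383 ]
grip_width: 0.178
[0.3 9.8 7.8] [ 1.256  0.142 -0.125] head 88.90663005187291 [ 0.50536056 -0.06978602  0.12033109]
grip_width: 0.176
[ 0.4 10.4  7.5] [ 1.233  0.103 -0.022] head 88.92099513421209 [ 0.50532667 -0.07167002  0.12036114]
```

```bash
for i in 1 ; do python3 -m handwheel '[[[-0.001,0,0],[0,0,0],0],[[-0.002,0,0],[0,0,0],0]]'|grep _w;bash s.sh
python3 -m handwheel '[[[-0.0007,0,0],[0,0,0],0],[[-0.0015,0,0],[0,0,0],0]]'|grep _w;bash s.sh
python3 -m handwheel '[[[-0.0005,0,0],[0,0,0],0],[[-0.001,0,0],[0,0,0],0]]'|grep _w;bash s.sh; done
```

```text
grip_width: 0.181
[-0.  10.4  7.2] [1.252 0.1   0.009] head 88.92107002627313 [ 0.50526397 -0.07364693  0.12034418]
grip_width: 0.183
[ 0.1 10.4  7.7] [ 1.268  0.098 -0.061] head 88.92297107867465 [ 0.50524353 -0.07514682  0.12035571]
grip_width: 0.183
[0.1 9.9 8.3] [ 1.225  0.121 -0.021] head 88.9236510567998 [ 0.50524041 -0.07612852  0.12034763]
```

```bash
python3 -m handwheel '[[[-0.0007,0,0],[0,0,0],0],[[-0.0015,0,0],[0,0,0],0]]'|grep _w;bash s.sh
python3 -m handwheel '[[[-0.0005,0,0],[0,0,0],0],[[-0.001,0,0],[0,0,0],0]]'|grep _w;bash s.sh
python3 -m handwheel '[[[-0.0005,0,0],[0,0,0],0],[[-0.001,0,0],[0,0,0],0]]'|grep _w;bash s.sh
```

```text
grip_width: 0.177
[ 1.2 12.   8.7] [ 1.501  0.056 -0.079] head 88.90822504786468 [ 0.50525782 -0.07734832  0.1203868 ]
grip_width: 0.179
[ 0.7 13.5 10.3] [ 1.875  0.063 -0.091] head 88.89266022969228 [ 0.5053105  -0.07754797  0.12047519]
grip_width: 0.174
[ 0.3 18.4 10.9] [ 2.266  0.048 -0.107] head 88.88673377691383 [ 0.5053126  -0.07769532  0.12054334]
```

The stops are felt at y ≈ -0.0773. I'll let go and rise to check.

```bash
python3 -m handwheel '[[[0.001,0,0],[0,0,0],0],[[0.001,0,0],[0,0,0],0.5],[[0.001,0,0],[0,0,0],0.5],[[0.001,0,-0.04],[0,0,0],0.5],[[0.001,0,-0.08],[0,0,0],0.5],[[-0.03,0,-0.11],[0,0,0],0.5],[[-0.05,0,-0.11],[0,0,0],0.5],[[-0.05,0,-0.11],[0,0,0],0.5]]'
python3 m.py pics/w5.png; bash s.sh
```

```text
time: 12.3
tcp_pos: [0.5033, -0.1352, 0.2299]
orientation: [0.715, 0.699, 0.0, 0.002]
ft_force: [-0.5, 0.3, -0.6]
grip_width: 0.5
gripper_force: 0.0
[ 0.50247642 -0.13355199  0.22855042] [7.14628959e-01 6.99503630e-01 9.83276455e-05 3.36605365e-04] -0.40490466704745404
heading 88.77439430885616
cam_base [323.7 254. ] 0.64 [ 0.5031 -0.2048  0.066 ]
cam_grip [324.4 286.1] 0.76 [ 0.5033 -0.2062  0.123 ]
carrier [323.2 171.1] 0.78 [ 0.5045 -0.122   0.066 ]
carrier_grip [322.8 123.1] 0.57 [ 0.505  -0.0765  0.118 ]
stud_head [324.4 249.3] 0.96 [ 0.5039 -0.1905  0.086 ]
wing 0.91 [322.6, 275.1, 58.6, 82.9] [ 0.5016121  -0.19751288] 88.644188502813 [0.01448941 0.05809819]
[-0.1  0.8  0.1] [-0.011  0.078  0.039] head 88.97541858807865 [ 0.5022353  -0.13149803  0.22756265]
```

View pics/w5.png

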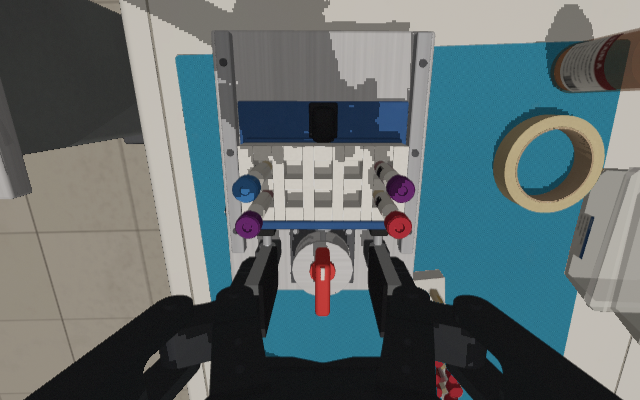

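The carrier now rests with the stud head at (324,249), inside the drum about 14 mm from the axis. Back to the wing.

```bash
python3 -m handwheel '[[[-0.04,0.001,0],[0,0,0],0.5],[[-0.0723,0.0012,0.01],[0,0,0],0.5],[[-0.0723,0.0012,0.05],[0,0,0],0.5],[[-0.0723,0.0012,0.085],[0,0,0],0.5],[[-0.0723,0.0012,0.1045],[0,0,0],0.5],[[-0.0723,0.0012,0.1045],[0,0,0],0.5],[[-0.0723,0.0012,0.1045],[0,0,0],0.5]]'; bash s.sh
python3 -m handwheel '[[[0,0,0],[0,0,0],0],[[0,0,0],[0,0,0],0],[[0,0,0],[0,0,0],0],[[0,0,0],[0,0,0],0],[[0,0,0],[0,0,0],0]]' 30;bash s.sh
```

```text
time: 13.4
tcp_pos: [0.5026, -0.2043, 0.1239]
orientation: [0.714, 0.701, -0.0, -0.0]
ft_force: [0.9, -0.6, 0.8]
grip_width: 0.5
gripper_force: 0.0
[ 0.9 -0.6  0.8] [-0.002  0.001  0.031] head 88.95736432680174 [ 0.50258584 -0.20430946  0.1238611 ]
time: 13.9
tcp_pos: [0.5019, -0.2051, 0.1258]
orientation: [0.714, 0.7, -0.001, 0.0]
ft_force: [-5.6, 0.8, 6.1]
grip_width: 0.135
gripper_force: 32.1
[-5.6  0.8  6.1] [ 0.009  0.871 -0.201] head 88.9069718407243 [ 0.5019177  -0.20511867  0.12579657]
```

```bash
python3 -m handwheel '[[[0,0,-0.002],[0,0,6],0],[[0,0,-0.002],[0,0,12],0],[[0,0,-0.002],[0,0,18],0],[[0,0,-0.002],[0,0,24],0]]'|grep _w;bash s.sh
python3 -m handwheel '[[[0,0,0],[0,0,3],0],[[0,0,0],[0,0,6],0]]'|grep _w;bash s.sh
python3 -m handwheel '[[[0,0,0],[0,0,3],0],[[0,0,0],[0,0,6],0]]'|grep _w;bash s.sh
python3 -m handwheel '[[[0,0,0],[0,0,3],0],[[0,0,0],[0,0,6],0]]'|grep _w;bash s.sh
```

```text
grip_width: 0.131
[-3.6 -1.3 -2.1] [-0.299  0.469  0.16 ] head 64.73045423369157 [ 0.50120675 -0.20493355  0.12587349]
grip_width: 0.137
[-2.8 -0.9 -2. ] [-0.248  0.47   0.142] head 58.85315948934176 [ 0.50104707 -0.2048265   0.12584686]
grip_width: 0.129
[-3.6 -1.2 -1.7] [-0.257  0.549  0.111] head 52.85261331076226 [ 0.50091228 -0.20473753  0.12585295]
grip_width: 0.133
[-4.7 -0.6 -0.7] [-0.155  0.656  0.187] head 46.84989186420671 [ 0.50079684 -0.20464413  0.12587418]
```

```bash
cat > s2.sh <<'E'
python3 -c "
from rig import env;import numpy as np
o=env.get_obs();q=o['orientation'];print(round(o['time'],2),'F',np.round(o['ft_force'],1),'tz',round(o['ft_torque'][2],3),'turn',round(88.7-np.degrees(2*np.arctan2(q[1],q[0])),2))"
E
t(){ bash s2.sh; }
python3 -m handwheel '[[[0,0,0],[0,0,1],0]]'>/dev/null;t
python3 -m handwheel '[[[0,0,0],[0,0,1],0]]'>/dev/null;t
python3 -m handwheel '[[[0,0,0],[0,0,1],0]]'>/dev/null;t
python3 -m handwheel '[[[0,0,0],[0,0,1],0]]'>/dev/null;t
python3 -m handwheel '[[[0,0,0],[0,0,1],0]]'>/dev/null;t
python3 -m handwheel '[[[0,0,0],[0,0,1],0]]'>/dev/null;t
```

```text
15.0 F [-6.1 -1.5 -0.1] tz 0.133 turn 42.78
15.1 F [-4.8 -1.7  0.1] tz 0.146 turn 43.74
15.2 F [-5.3 -1.   0.1] tz 0.178 turn 44.74
15.3 F [-4.5 -1.7  0.4] tz 0.149 turn 45.74
15.4 F [-6.3 -0.2  0.4] tz 0.142 turn 46.74
15.5 F [-6.6  0.8  0.2] tz 0.147 turn 47.74
```

```bash
t(){ bash s2.sh; }
python3 -m handwheel '[[[0,0,0],[0,0,1],0]]'>/dev/null;t
python3 -m handwheel '[[[0,0,0],[0,0,1],0]]'>/dev/null;t
python3 -m handwheel '[[[0,0,0],[0,0,1],0]]'>/dev/null;t
python3 -m handwheel '[[[0,0,0],[0,0,1],0]]'>/dev/null;t
python3 -m handwheel '[[[0,0,0],[0,0,1],0]]'>/dev/null;t
```

```text
15.6 F [-6.3 -0.7  0.9] tz 0.199 turn 48.73
15.7 F [-5.7 -0.4 -0.5] tz 0.229 turn 49.72
15.8 F [-5.3 -0.9 -0.3] tz 0.257 turn 50.72
15.9 F [-5.9  0.1  0.1] tz 0.281 turn 51.71
16.0 F [-5.7 -0.6  0.4] tz 0.268 turn 52.71
```

```bash
t(){ bash s2.sh; }
python3 -m handwheel '[[[0,0,0],[0,0,1],0]]'>/dev/null;t
python3 -m handwheel '[[[0,0,0],[0,0,1],0]]'>/dev/null;t
```

```text
16.1 F [-7.2  0.   0.6] tz 0.35 turn 53.7
16.2 F [-6.   0.9  0.3] tz 0.343 turn 54.7
```

The moment is about 0.2 N m above free, so it is firm. Letting go and backing off.

```bash
python3 -m handwheel '[[[0,0,0],[0,0,0],0.3],[[0,0,0],[0,0,0],0.5],[[0,0,0],[0,0,0],0.5],[[0,0,-0.04],[0,0,0],0.5],[[0,0,-0.08],[0,0,0],0.5],[[-0.04,0,-0.12],[0,0,0],0.5],[[-0.07,0,-0.12],[0,0,0],0.5],[[-0.07,0,-0.12],[0,0,0],0.5]]'|head -3
python3 -m handwheel '[[[0,0,0],[0,0,0],0.5],[[0,0,0],[0,0,0],0.5],[[0,0,0],[0,0,0],0.5]]'>/dev/null
python3 m.py pics/w6.png; bash s.sh
```

```text
time: 17.0
tcp_pos: [0.4436, -0.2462, 0.2487]
orientation: [0.957, 0.29, 0.001, 0.003]
[ 0.44465969 -0.24283879  0.24487418] [ 9.56305667e-01  2.92367606e-01 -3.24677423e-04 -7.40252012e-04] 0.3063170236591139
heading 33.99952029499991
cam_base [321.3 107.9] 0.9 [ 0.5009 -0.2031  0.066 ]
cam_grip [324.9 111.2] 0.61 [ 0.5011 -0.2066  0.123 ]
carrier [251.1  53.5] 0.56 [ 0.5046 -0.1272  0.066 ]
[-0.5  0.1  1.1] [-0.039 -0.015 -0.016] head 33.94072898612569 [ 0.44442011 -0.24348999  0.2456102 ]m.py:14: RuntimeWarning: Mean of empty slice.
  p=np.argwhere(m)[:,::-1].astype(float);W=np.array([atz(f,x,.13)[:2] for x in p]);c=W.mean(0)
  ret = ret.dtype.type(ret / rcount)
  avg = a.mean(axis, **keepdims_kw)
  ret = um.true_divide(
m.py:15: RuntimeWarning: Degrees of freedom <= 0 for slice
  e,V=np.linalg.eigh(np.cov((W-c).T));print("wing",r["score"],r["rect"],c,np.degrees(np.arctan2(V[1,1],V[0,1])),np.sqrt(e)*12**.5)
  c *= np.true_divide(1, fact)
  c *= np.true_divide(1, fact)
Traceback (most recent call last):
ValueError: not enough values to unpack (expected 2, got 0)

During handling of the above exception, another exception occurred:

Traceback (most recent call last):
  File "m.py", line 15, in <module>
    e,V=np.linalg.eigh(np.cov((W-c).T));print("wing",r["score"],r["rect"],c,np.degrees(np.arctan2(V[1,1],V[0,1])),np.sqrt(e)*12**.5)
        ~~~~~~~~~~~~~~^^^^^^^^^^^^^^^^^
numpy.linalg.LinAlgError: 0-dimensional array given. Array must be at least two-dimensional
```

View pics/w6.png

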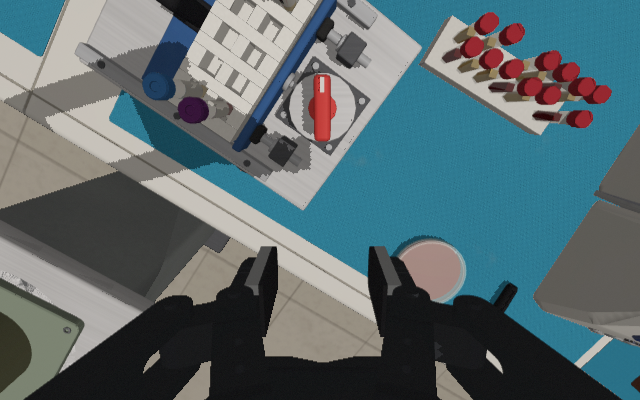

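The wing (322,107) stayed where I left it, about 0.95 rad past open. The front plate sits against both stops and the robot is clear.

```bash
python3 -c "
from rig import env;print(env.finish_job())"
```

```text
the job is handed in; nothing more can be done
None
```

The job is handed in after about 17 s of the 64 s allowed: the carrier is on its stops with the stud in the cam, the wing is about 0.95 rad past open at roughly 0.2 N m above free (estimated 18–20 N pull), and the robot is clear; the hand-in returned no verdict.

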